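Unload the forming die and ready the press

ROBOT

A 6-joint arm with a two-finger parallel gripper is mounted at the origin on the work surface. World frame = base frame: x ahead of the robot, y to its left, z up, the work surface at z = 0. Lengths are in mm, angles in rad, forces in N, time in s.
With the tool pointing down it reaches from about 350 to 950 mm from the base axis. Payload 17.4 kg.
Tool frame: the origin (TCP) lies midway between the tips of the shut fingers; the grasp point (between the pads) lies pinch_z behind it (pinch_z is the distance from the TCP to the grasp point, in mm); z points along the fingers, y is the line along which they close (so a half turn about z gives the same grasp; the last joint's range is limited). The gripper opens to 93 mm and grips with 3 to 60 N. Pads are 15 mm wide; open, the fingers measure 128 mm over their backs; the gripper's body (75 mm by 188 mm) begins 65 mm behind the grasp point.
Start: joints at [1.271, 0.116, 1.442, -0, 1.584, -0.038], TCP at [174.711, 652.003, 218.646] pointing down, gripper open.
Joint ranges: [-2.83, 2.83], [-0.83, 2.19], [0.07, 2.5], [-1.14, 4.28], [0.01, 3], [-2.97, 2.97]. Speed limits (rad/s): [1.89, 1.89, 2.22, 3.14, 3.14, 3.14].

INTERFACE

Orientations are given as a unit quaternion [w, x, y, z].
In Python, from cell import get_state, snapshot, camera_model, finish_job, pinch_z gives the robot as it stands.
- The arm moves only by the tool apply_moves, never from a script. Its argument "motion" is a list that holds one entry, the list of rows, each a list of 5 numbers: the opening, from 0 (shut) to 1 (fully open), then the shift along the world's x, y, z normalised to -1 to 1, where 1 is 0.03 m, then the turn about the world's z normalised to -1 to 1, where 1 is 0.08 rad. A call has 1 to 5 rows; each row shifts and turns the commanded pose from where the row before left it; what a row does not reach is not made up. A row lasts 1/12 s, in which the tool goes at most 41.7 mm and 7.16 degrees, less where a joint would pass 70% of its speed; a pose out of reach is approached as far as the arm can. A call with a number of a shift or a turn outside -1 to 1 is refused whole. A call with a gripper value outside its range is refused whole. The fingers move at their own pace and stop on an object; "grip_force" is the grip in N (left out, the last holds). Time passes only in rows, so rows that do not move let the fingers close. It gives the time, the measured TCP pose, the force, the opening and the grip force at its end, in the units of the state.
- get_state(): the state, without advancing time (a new reading comes with each control period).
- snapshot(name): name is "scene" or "side" or "wrist"; returns (picture, depth): 420x560x3 uint8, blue, green, red; 420x560 float32, mm along the optical axis (not along the pixel's ray), 0 where there is no reading.
- camera_model(name): a dict with "camera_matrix" (3x3 intrinsics, pixels), "k1" (the pictures are not rectified: a ray, as slopes to the right and down, at radius r is drawn at 1 + k1 r^2 times it, then the intrinsics apply), "world_from_camera" (4x4, takes a point from camera to world coordinates); the wrist camera has in their place "T_tool_cam" (4x4, takes a point from camera to tool coordinates, whose origin is the TCP and whose axes are the flange's). Camera axes: x right, y down, z forward; pixel columns grow to the right and rows downward; lengths in mm; the calibration is good to about 2 mm. A picture is of the moment at which its call begins: read the wrist's pose just before it. camera_model takes no time and is no camera call.
- finish_job(): hands the job in; it is judged then, once.
The state is a dict: "t": time; "joint_positions": joint angles; "dq": joint speeds; "effort": joint torques, N m; "tool_pos": TCP position; "tool_rot": TCP orientation; "contact_force": force on the tool from outside, world axes, zero at the start; "wrist_torque": the same for the moment, N m; "width": finger opening in mm; "grip_force": force on a finger pad.
Only numpy, scipy, OpenCV 4.12 (cv2) and the standard library are available. Lean on these libraries where they do the work, as an engineer would, in place of code of your own. Each camera call takes 0.05 s, during which the arm holds its last target. There are 200 camera calls.

TASK

The bench press has just formed a U-shaped bracket: lift it up out of the open die and set it down in the shallow parts tray, lying flat on its base with both flanges pointing up - put it down, do not drop it. Only when it is in the tray, tell the press it may cycle again at the button box: press the small button fully and let it come back up, then press the large button fully and let it come back up. Leave the flat blanks, the dish, the socket and the wrench where they are.

Things in the scene. Friction and masses are not known exactly. Their poses are not given: they have to be found in the camera images.
- bracket: the formed bracket, bright bare metal, 0.25 kg: U channel, flat base 80 (x) x 44 (y) x 5 mm, with upright flanges on its two long sides, 56 mm long, 5 mm thick, tops 40 mm above the underside, 44 mm across their outer faces (y). Origin: centre of the underside; z points to the flange tops. It starts in the die cavity, flanges standing 20 mm proud of the die's face
- die: fixed lower die: dark steel block 136 (x) x 106 (y) mm on a grey foot plate 160 x 130 x 12 mm. Top face 57 mm above the bench, with an open cavity 85 (x) x 49 (y) mm, 20 mm deep, in its centre (floor 37 mm above the bench); two dowels stand 8 mm above the face at two diagonal corners (56, 41 mm from the centre). Origin: bench level under its centre
- tray: fixed shallow rectangular painted steel parts tray, 180 (x) x 140 (y) mm outside, 22 mm high, walls 4 mm, floor 4 mm above the bench, empty. Origin: bench level under its centre
- panel: fixed grey button box, 80 (x) x 150 (y) x 40 mm high, with two black push buttons on its top, 36 mm either side of its centre along y; which of them is on which side varies. Origin: bench level under its centre
- small_top (a point): centre of the top of the small push button (20 mm diameter, in a 36 mm metal collar); the top stands 62 mm above the bench, 10 mm above its collar
- small (a joint): travel of the small button: 0 released, 0.006 m fully down; a spring of about 5 N brings it back
- large_top (a point): centre of the top of the large push button (38 mm diameter, in a 54 mm metal collar); the top stands 62 mm above the bench, 10 mm above its collar
- large (a joint): travel of the large button: 0 released, 0.006 m fully down; a spring of about 5 N brings it back
- blanks: bystander: loose stack of three flat cross-shaped blanks, 80 x 118 mm, 15 mm high. Origin: centre of its underside
- dish: bystander: round red dish, 120 mm across and 32 mm high, with a few bolts in it. Origin: centre of its underside
- socket: bystander: deep socket, an upright steel tube 28 mm in diameter and 65 mm tall. Origin: centre of its underside
- wrench: bystander: spanner 160 mm long lying flat. Origin: at bench level under its middle
Things that resemble listed ones, but are neither listed nor needed, are in the scene too. What is shaped like the tray but black, pink or purple is not meant.

How it is judged:
By the outcome, as a careful person would: the job done as asked, in the order asked, and still so for the second after the job is handed in, with the robot touching nothing.
It also fails if it takes over 51 s, if anything falls off the work surface, if the arm or the gripper's body presses on something with over 40 N, if the wrist force passes 120 N, or if a joint passes its speed limit or range.

## Working session

There is one attempt and no reset: what is moved stays moved. The work goes in short steps, Python scripts to look and compute and a tool call to move; the robot and the scene stay as the last step left them, time stands still between calls to the robot, and variables do not carry over. Pictures are saved under pics/ and viewed, at most 10 in all, crops included, and the job is handed in when it is done.

Besides the shell and the picture viewer there is one more tool, called after "Request:" as a command line: name --argument value ..., lists and objects as JSON in quotes. apply_moves: Moves the arm, as the interface text tells. Scaled input: -1 to 1 covers 0.03 m each way for a shift and 0.08 rad each way for a turn. Its arguments: {"type":"object","properties":{"motion":{"type":"array","items":{"type":"array","items":{"type":"array","items":{"type":"number","minimum":-1,"maximum":1}}}},"grip_force":{"type":"number"}},"required":["motion"]}

```bash
mkdir -p pics; ls
cat > h.py <<'E'
import numpy as np, cv2
from cell import *
from scipy.spatial.transform import Rotation as R
def wfc(name, st=None):
    m=camera_model(name)
    if name!="wrist": return m,np.array(m["world_from_camera"])
    q=st["tool_rot"]; T=np.eye(4); T[:3,:3]=R.from_quat([q[1],q[2],q[3],q[0]]).as_matrix(); T[:3,3]=st["tool_pos"]
    return m,T@np.array(m["T_tool_cam"])
def slopes(m,uv):
    K=np.array(m["camera_matrix"],float)
    return cv2.undistortPoints(np.array(uv,float).reshape(-1,1,2),K,np.array([m["k1"],0,0,0,0.])).reshape(-1,2)
def onplane(m,T,uv,z):
    s=slopes(m,uv); d=np.c_[s,np.ones(len(s))]@T[:3,:3].T; o=T[:3,3]
    return o+d*((z-o[2])/d[:,2])[:,None]
def cloud(m,T,depth):
    h,w=depth.shape; u,v=np.meshgrid(np.arange(w),np.arange(h))
    s=slopes(m,np.c_[u.ravel(),v.ravel()]); P=np.c_[s,np.ones(len(s))]*depth.reshape(-1,1)
    return (P@T[:3,:3].T+T[:3,3]).reshape(h,w,3)
def load(n):
    d=np.load(f"{n}.npz",allow_pickle=True); return d["p"],d["d"],d["T"]
def snap(name,fn):
    st=get_state(); m,T=wfc(name,st); p,d=snapshot(name); np.savez(fn,p=p,d=d,T=T); cv2.imwrite(f"pics/{fn}.png",p); return m,T,p,d
E
python3 - <<'E'
from h import *
import cell
print(pinch_z() if callable(pinch_z) else pinch_z, get_state())
for n in("scene","side"):
    m,T,p,d=snap(n,n+"0"); print(n,m["k1"],np.round(T,2).tolist())
a=cv2.imread("pics/scene0.png")
E
```

```text
pics
18.8 {'t': 0.0, 'joint_positions': array([ 1.27116506e+00,  1.16468775e-01,  1.44224361e+00,  2.65675262e-05,
        1.58401016e+00, -3.77787774e-02]), 'dq': array([ 0.00159185, -0.00031852,  0.00108179, -0.0002914 ,  0.00105419,
        0.00027393]), 'effort': array([-4.24308222e-03, -7.21294069e+01, -6.22592711e+01,  7.76597438e-02,
        2.41488498e-02, -1.26690979e-04]), 'tool_pos': array([174.6650469 , 651.80167145, 217.93023498]), 'tool_rot': array([-1.07951634e-04,  1.30552329e-01,  9.91441259e-01, -5.54693720e-04]), 'contact_force': array([-0.51090628, -0.4012589 ,  0.05177798]), 'wrist_torque': array([ 0.0014068 , -0.00287851,  0.0118692 ]), 'grip_force': 0.0, 'width': 93.03215139924282}
scene 0.04270338032903308 [[0.84, 0.36, -0.4, 964.21], [0.54, -0.54, 0.65, -810.3], [0.02, -0.76, -0.65, 758.57], [0.0, 0.0, 0.0, 1.0]]
side -0.1276605760661419 [[0.85, -0.22, 0.47, 5.41], [-0.52, -0.4, 0.75, -921.77], [0.02, -0.89, -0.46, 600.94], [0.0, 0.0, 0.0, 1.0]]
```

View pics/scene0.png

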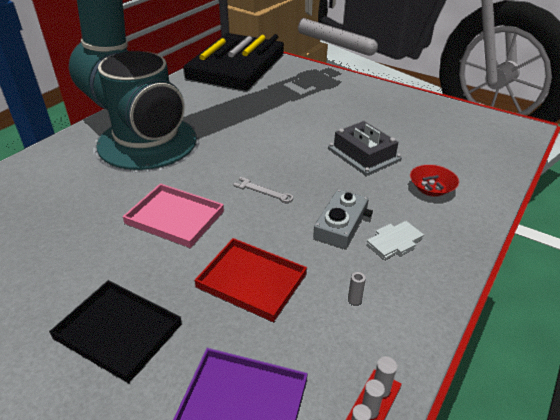

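View pics/side0.png

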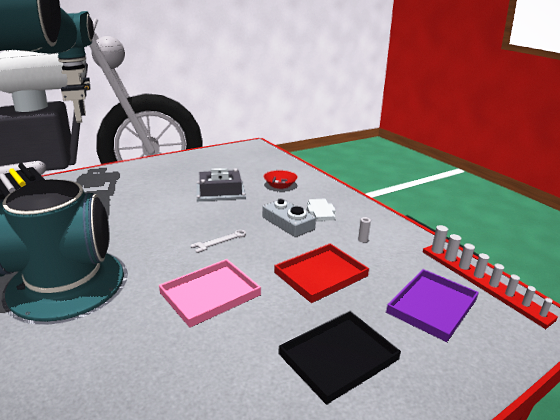

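The scene view shows four tray shapes: pink (173,214), red (251,278), black (116,330) and purple (245,385). Only the red one is not an excluded colour, so it is the target. The die with the bracket is at (366,146). The button box is at (342,217), with the small button at (348,198) and the large one at (338,215). In the side view the red tray is at (321,272), the die at (221,183) and the box at (290,215).

```bash
python3 - <<'E'
from h import *
boxes={"scene":{"die":(330,118,402,175),"panel":(312,185,372,248),"tray":(192,236,310,322)},"side":{"die":(192,165,248,202),"panel":(260,194,318,238),"tray":(272,242,372,302)}}
for n in boxes:
    p,d,T=load(n+"0"); m=camera_model(n); P=cloud(m,T,d)
    hsv=cv2.cvtColor(p,cv2.COLOR_BGR2HSV)
    for k,(a,b,c,e) in boxes[n].items():
        Q=P[b:e,a:c].reshape(-1,3); H=hsv[b:e,a:c].reshape(-1,3); ok=d[b:e,a:c].ravel()>0
        if k=="tray":
            red=ok&(H[:,1]>150)&((H[:,0]<8)|(H[:,0]>172)); S=Q[red]; top=S[S[:,2]>17]; print(n,k,"floor z",np.median(S[(S[:,2]<10),2]))
        elif k=="die": top=Q[ok&(abs(Q[:,2]-57)<5)]; fl=Q[ok&(abs(Q[:,2]-77)<6)]; r=cv2.minAreaRect(fl[:,:2].astype(np.float32)); print("flanges",len(fl),np.round(fl.mean(0)),r)
        else:
            top=Q[ok&(abs(Q[:,2]-40)<4)]
            bt=ok&(Q[:,2]>57)&(Q[:,2]<66)&(H[:,2]<70); print("btn pts",np.round(Q[bt].mean(0)) ,bt.sum())
        hist=np.histogram(Q[ok,2],np.arange(-5,95,5)); print(n,k,hist[0].tolist())
        r=cv2.minAreaRect(top[:,:2].astype(np.float32)); print("   rect",np.round(r[0],1),np.round(r[1],1),round(r[2],1),"zmed",np.median(top[:,2]).round(1))
# approximate buttons by ray at z=62
m,T=wfc("scene"); print(onplane(m,T,[[348,197],[338,214]],62).round(1))
m,T=wfc("side"); print(onplane(m,T,[[281,202],[297,210]],62).round(1))
E
cat > crop.py <<'E'
import cv2,sys
a=cv2.imread("pics/scene0.png")[110:325,190:405]; b=cv2.imread("pics/side0.png")[160:310,185:375]
E
python3 -c "
import cv2,numpy as np
a=cv2.resize(cv2.imread('pics/scene0.png')[110:325,190:405],(600,600),interpolation=2)
cv2.imwrite('pics/crop0.png',a)"
```

```text
flanges 93 [536. 283.  74.] ((536.1973266601562, 283.5195617675781), (48.915496826171875, 55.07555389404297), 70.79006958007812)
scene die [896, 825, 148, 314, 119, 101, 96, 107, 101, 154, 141, 243, 589, 88, 62, 65, 35, 1, 0]
   rect [534.7 284.6] [113.3 142.1] 69.6 zmed 56.4
btn pts [622. -34.  61.] 200
scene panel [889, 766, 91, 106, 96, 101, 102, 83, 580, 433, 91, 191, 61, 169, 1, 0, 0, 0, 0]
   rect [618.6 -10.4] [ 79.5 153.1] 7.5 zmed 39.8
scene tray floor z 4.202655229059701
scene tray [2131, 5360, 1232, 381, 404, 596, 4, 0, 0, 0, 0, 0, 0, 0, 0, 0, 0, 0, 0]
   rect [ 548.2 -265.1] [182.5 143.4] 4.5 zmed 21.1
flanges 83 [533. 285.  75.] ((533.5549926757812, 284.0472412109375), (54.7687873840332, 53.40198516845703), 66.56317901611328)
side die [167, 573, 71, 186, 79, 63, 62, 59, 64, 78, 68, 77, 314, 50, 58, 55, 40, 0, 0]
   rect [535.4 282.7] [109.5 131.3] 67.7 zmed 57.6
btn pts [615. -34.  63.] 85
side panel [4, 1067, 133, 103, 214, 80, 93, 82, 93, 369, 57, 89, 59, 71, 29, 0, 0, 0, 0]
   rect [616.1  -8.1] [ 82.2 153.5] 7.0 zmed 42.2
side tray floor z 5.913853212184222
side tray [280, 2989, 1602, 304, 309, 449, 44, 0, 0, 0, 0, 0, 0, 0, 0, 0, 0, 0, 0]
   rect [ 546.9 -264.8] [182.8 142. ] 4.2 zmed 21.8
[[617.3  17.3  62. ]
 [626.5 -48.3  62. ]]
[[607.   16.3  62. ]
 [619.1 -49.   62. ]]
```

View pics/crop0.png

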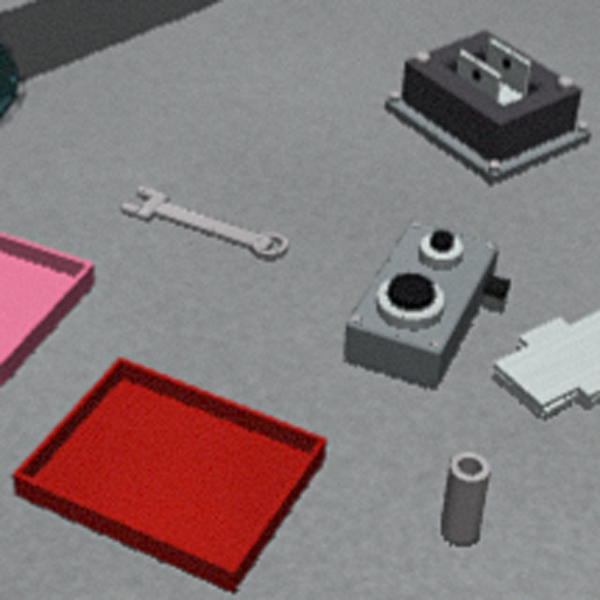

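The crop confirms the red tray (crop centre 170,470): it is empty and not one of the excluded colours. The small button is at crop (441,240), the large one at (411,293), and the bracket sits in the die at (490,75). The two views agree:

| Item | x, y (mm) | Yaw |
|---|---|---|
| Die | (535, 284) | about -21° |
| Tray | (547.5, -265) | about 4.3° |
| Panel | (617, -9) | about 7° |

I'll move toward the die and refine these with the wrist camera.

Request:
apply_moves --motion '[[[1,0.9,-0.9,0.2,-0.1],[1,0.9,-0.9,0.2,-0.1],[1,0.9,-0.9,0.2,-0.1],[1,0.9,-0.9,0.2,-0.1],[1,0.9,-0.9,0.2,-0.1]]]' --grip_force 25

```text
t: 0.52
tool_pos: [310.5, 515.5, 248.6]
tool_rot: [-0.0, 0.15, 0.989, -0.0]
contact_force: [0.9, -0.2, -0.6]
width: 92.6
grip_force: 0.0
```

Request:
apply_moves --motion '[[[1,0.9,-0.9,0,-0.1],[1,0.9,-0.9,0,-0.1],[1,0.9,-0.9,0,-0.1],[1,0.9,-0.9,0,-0.1],[1,0,0,0,0]]]'

```text
t: 0.93
tool_pos: [421.2, 405.0, 248.3]
tool_rot: [0.0, 0.168, 0.986, -0.001]
contact_force: [-0.1, 0.6, 0.6]
width: 93.1
grip_force: 0.0
```

Run:
```python
from h import *
s=get_state(); print(s["t"],s["tool_pos"],s["tool_rot"],np.round(camera_model("wrist")["T_tool_cam"],2).tolist(),camera_model("wrist")["camera_matrix"])
m,T,p,d=snap("wrist","w1")
```

```text
0.9333 [421.16209956 405.0243033  248.34338296] [ 4.38557703e-04  1.68377390e-01  9.85722315e-01 -6.16966929e-04] [[-0.0, -0.97, -0.25, 67.78], [1.0, -0.0, 0.0, 0.28], [-0.0, -0.25, 0.97, -166.11], [0.0, 0.0, 0.0, 1.0]] [[364.67058683   0.         283.83196792]
 [  0.         364.67058683 206.42513456]
 [  0.           0.           1.        ]]
```

View pics/w1.png

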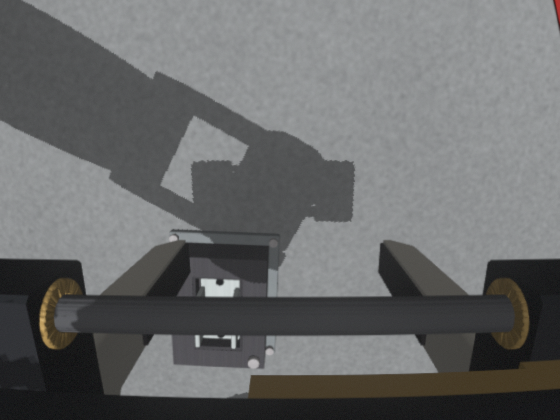

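The wrist view shows the die at (225,300), partly behind the gripper's bar. From directly above it will sit in the clear upper part of the picture.

Request:
apply_moves --motion '[[[1,0.9,-0.9,0,0],[1,0.9,-0.9,0,0],[1,0.9,-0.9,0,0],[1,0.9,-0.9,0,0],[1,0.2,-0.4,0,0]]]'

```text
t: 1.4
tool_pos: [533.8, 286.9, 247.9]
tool_rot: [-0.0, 0.167, 0.986, -0.0]
contact_force: [-0.1, 0.4, -0.5]
width: 93.1
grip_force: 0.0
```

Request:
apply_moves --motion '[[[1,0,0,0,0],[1,0,0,0,0]]]'

```text
t: 1.57
tool_pos: [531.4, 289.4, 248.3]
tool_rot: [-0.0, 0.166, 0.986, -0.0]
contact_force: [-0.7, -0.8, -0.0]
width: 93.0
grip_force: 0.0
```

Run:
```python
from h import *
s=get_state(); print(s["t"],s["tool_pos"],s["tool_rot"])
m,T,p,d=snap("wrist","w2"); P=cloud(m,T,d); ok=d>0
Q=P[:250]; k=(d[:250]>0)&(np.hypot(Q[...,0]-535,Q[...,1]-284)<100)
Z=Q[...,2]; print(np.histogram(Z[k],np.arange(-5,95,5))[0])
V=p[:250].max(2)
for nm,lo,hi in(("foot",8,16),("face",52,61),("flange",72,82)):
    q=Q[k&(Z>lo)&(Z<hi)]; r=cv2.minAreaRect(q[:,:2].astype(np.float32)); print(nm,len(q),np.round(r[0],1),np.round(r[1],1),round(r[2],2),np.median(q[:,2]).round(1))
    mm=(k&(Z>lo)&(Z<hi)); ys,xs=np.nonzero(mm); print("  px",xs.min(),xs.max(),ys.min(),ys.max())
```

```text
1.5667 [531.36957276 289.40567321 248.34885875] [-3.45512582e-04  1.66415297e-01  9.86055693e-01 -5.04360065e-06]
[3089 3424   38 2187  186    7    7   10  305 2710  151  454 9168  191
  145   57  590    0    0]
foot 2230 [535.4 286.9] [130.5 159. ] 68.24 11.9
  px 224 345 106 245
face 9560 [535.2 286.9] [106.5 134.4] 68.24 57.0
  px 229 340 118 249
flange 625 [536.4 286.8] [44.  55.6] 68.59 76.9
  px 259 306 164 222
```

View pics/w2.png

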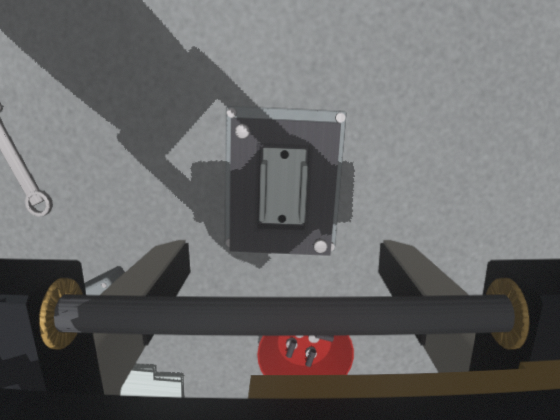

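The wrist view shows the bracket at (283,187) in the die, between dowels at (241,131) and (320,247), with the dish at (306,350). The heights match the text: flange tops 76.9 and die face 57.0. The bracket is at (536.4, 286.8), with the closing direction at 68.6°. That needs a shift of +4.7, -2.3 mm, a turn of -0.039 rad and a descent to 60 mm.

Request:
apply_moves --motion '[[[1,0.16,-0.08,-0.9,-0.5],[1,0,0,-0.9,0],[1,0,0,-0.9,0],[1,0,0,-0.9,0],[1,0,0,-0.9,0]]]'

```text
t: 2.03
tool_pos: [535.2, 288.3, 112.6]
tool_rot: [0.0, 0.185, 0.983, 0.0]
contact_force: [-0.3, -0.8, 0.7]
width: 93.1
grip_force: 0.0
```

Request:
apply_moves --motion '[[[1,0,0,-0.8,0],[1,0,0,-0.5,0],[1,0,0,-0.3,0],[1,0,0,-0.18,0],[1,0,0,0,0]]]'

```text
t: 2.45
tool_pos: [535.9, 287.4, 59.8]
tool_rot: [-0.0, 0.185, 0.983, -0.0]
contact_force: [-0.2, -0.3, 0.3]
width: 92.9
grip_force: 0.0
```

Request:
apply_moves --motion '[[[0.3,0,0,0,0],[0.3,0,0,0,0],[0.3,0,0,0,0],[0.3,0,0,0,0],[0.3,0,0,0,0]]]'

```text
t: 2.87
tool_pos: [536.7, 286.7, 60.7]
tool_rot: [0.0, 0.186, 0.983, 0.0]
contact_force: [0.1, -0.5, -0.8]
width: 64.4
grip_force: 0.0
```

Request:
apply_moves --motion '[[[0.3,0,0,0,0],[0.3,0,0,0,0],[0.3,0,0,0,0]]]'

```text
t: 3.12
tool_pos: [536.5, 286.6, 60.3]
tool_rot: [-0.0, 0.186, 0.983, -0.0]
contact_force: [0.8, 0.2, 1.0]
width: 44.6
grip_force: 1.4
```

Request:
apply_moves --motion '[[[0.3,0,0,0,0],[0.3,0,0,0,0],[0.3,0,0,0,0],[0.3,0,0,0.1,0],[0.3,0,0,0.2,0]]]'

```text
t: 3.53
tool_pos: [536.0, 286.4, 68.6]
tool_rot: [-0.001, 0.186, 0.983, -0.0]
contact_force: [-0.2, -0.1, -2.7]
width: 43.8
grip_force: 25.0
```

Request:
apply_moves --motion '[[[0.3,0,0,0.3,0],[0.3,0,0,0.4,0],[0.3,0,0,0.6,0],[0.3,0,0,0.6,0],[0.3,0,0,0.8,0]]]'

```text
t: 3.95
tool_pos: [536.1, 286.5, 151.3]
tool_rot: [-0.0, 0.186, 0.983, -0.0]
contact_force: [0.4, 0.4, -3.2]
width: 44.0
grip_force: 25.0
```

Request:
apply_moves --motion '[[[0.3,0,0,0.8,0],[0.3,0,0,0.8,0],[0.3,0,0,0.4,0],[0.3,0,0,0,0],[0.3,0,0,0,0]]]'

```text
t: 4.37
tool_pos: [536.6, 286.6, 210.3]
tool_rot: [0.0, 0.186, 0.983, 0.0]
contact_force: [-0.4, 0.2, -2.9]
width: 43.8
grip_force: 25.0
```

Run:
```python
from h import *
s=get_state(); print(s["tool_pos"],s["width"],s["grip_force"],s["contact_force"])
m,T,p,d=snap("wrist","w3"); P=cloud(m,T,d)
cv2.imwrite("pics/w3.png",p)
```

```text
[536.56014768 286.62086123 210.34720409] 43.79631109551226 24.999462962150574 [-0.43386013  0.21717295 -2.94952967]
```

View pics/w3.png

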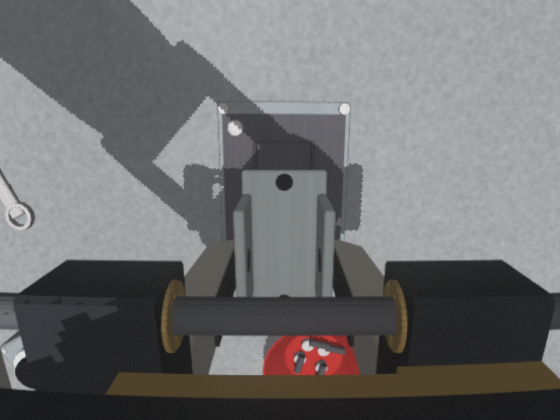

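The bracket is held level-looking at (284,235), and the cavity below at (284,155) is empty. The wrist carries about 2.9 N. I'll check its tilt from the depth, and locate the panel's buttons on the way over.

Run:
```python
from h import *
p,d,T=load("w3"); P=cloud(camera_model("wrist"),T,d)
q=P[200:285,255:315].reshape(-1,3); q=q[(q[:,2]>150)]
c=q-q.mean(0); n=np.linalg.svd(c,full_matrices=False)[2][2]; print(len(q),q.mean(0),n, "tip-to-underside",210.3-(q[:,2].mean()-5))
```

```text
5100 [535.75348042 287.83873806 192.84932607] [-0.36609256 -0.93053176 -0.00932077] tip-to-underside 22.45067392998689
```

Request:
apply_moves --motion '[[[0.3,0.2,-0.6,0,0.2],[0.3,0.3,-1,0,0.5],[0.3,0.3,-1,0,0.6],[0.3,0.3,-1,0,0.6],[0.3,0.3,-1,0,0.6]]]'

```text
t: 4.83
tool_pos: [578.1, 147.2, 208.2]
tool_rot: [-0.001, 0.085, 0.996, -0.0]
contact_force: [-0.2, 0.1, -3.0]
width: 43.9
grip_force: 25.0
```

Request:
apply_moves --motion '[[[0.3,0.3,-1,0,0.6],[0.3,0.3,-1,0,0.6],[0.3,0.2,-1,0,0.6],[0.3,0.1,-1,0,0.5],[0.3,0,-0.6,0,0.3]]]'

```text
t: 5.25
tool_pos: [605.2, 7.9, 208.0]
tool_rot: [-0.001, -0.018, 1.0, -0.0]
contact_force: [0.2, 0.7, -2.6]
width: 43.5
grip_force: 25.0
```

Request:
apply_moves --motion '[[[0.3,0,0,0,0],[0.3,0,0,0,0]]]'

```text
t: 5.42
tool_pos: [605.1, 9.9, 208.5]
tool_rot: [-0.001, -0.016, 1.0, 0.0]
contact_force: [0.6, -0.2, -2.2]
width: 43.9
grip_force: 25.0
```

Run:
```python
from h import *
s=get_state(); print(s["tool_pos"],s["tool_rot"],s["width"])
m,T,p,d=snap("wrist","w4"); P=cloud(m,T,d)
```

```text
[605.06581392   9.85608643 208.4630878 ] [-1.18195384e-03 -1.60813148e-02  9.99869982e-01  1.12390460e-04] 43.920512657239264
```

View pics/w4.png

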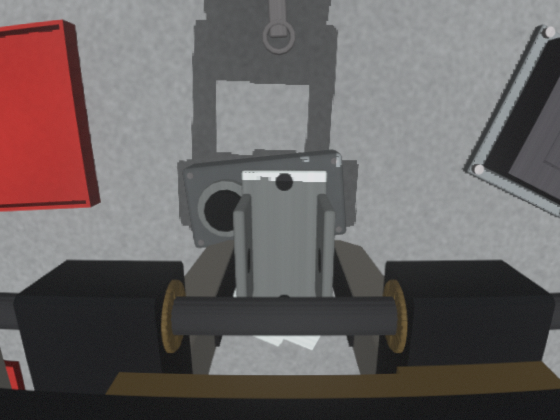

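The bracket is unchanged in the grip. The large button is at (224,208), left of the bracket, with the red tray at the upper left and the die at the right. Next, above the tray.

Request:
apply_moves --motion '[[[0.3,-0.1,-0.5,0,0.1],[0.3,-0.2,-1,0,0.1],[0.3,-0.2,-1,0,0.1],[0.3,-0.2,-1,0,0.1],[0.3,-0.2,-1,0,0.1]]]'

```text
t: 5.88
tool_pos: [578.1, -124.3, 209.6]
tool_rot: [-0.0, -0.038, 0.999, 0.0]
contact_force: [1.2, -0.5, -2.9]
width: 43.9
grip_force: 25.0
```

Request:
apply_moves --motion '[[[0.3,-0.2,-1,0,0],[0.3,-0.2,-1,0,0],[0.3,-0.2,-1,0,0],[0.3,-0.2,-1,0,0],[0.3,-0.2,-0.7,0,0]]]'

```text
t: 6.3
tool_pos: [548.3, -266.4, 209.4]
tool_rot: [-0.0, -0.037, 0.999, 0.0]
contact_force: [0.2, 0.4, -3.1]
width: 43.7
grip_force: 25.0
```

Request:
apply_moves --motion '[[[0.3,0,0,0,0],[0.3,0,0,0,0]]]'

```text
t: 6.47
tool_pos: [548.5, -265.2, 209.5]
tool_rot: [-0.0, -0.037, 0.999, 0.0]
contact_force: [-0.2, -0.0, -3.8]
width: 43.6
grip_force: 25.0
```

Run:
```python
from h import *
s=get_state(); print(s["tool_pos"],s["tool_rot"],s["width"])
m,T,p,d=snap("wrist","w5"); P=cloud(m,T,d)
hsv=cv2.cvtColor(p,cv2.COLOR_BGR2HSV); red=(hsv[...,1]>150)&((hsv[...,0]<8)|(hsv[...,0]>172))&(d>0)
near=np.hypot(P[...,0]-547,P[...,1]+265)<140
for lo,hi in((0,9),(18,28)):
    q=P[red&near&(P[...,2]>lo)&(P[...,2]<hi)]; print(len(q),np.median(q[:,2]),q.min(0).round(),q.max(0).round()); r=cv2.minAreaRect(q[:,:2].astype(np.float32)); print(r)
# panel in scene cam, buttons: dark pts
for n in("scene","side"):
    m,T,p,d=snap(n,n+"5"); P=cloud(m,T,d)
    # bracket underside: bright pts near tool
    k=(d>0)&(np.hypot(P[...,0]-s["tool_pos"][0],P[...,1]-s["tool_pos"][1])<60)&(P[...,2]>170)&(P[...,2]<235); print(n,"lowest z held",np.percentile(P[...,2][k],[0.5,2,5]).round(1) if k.any() else None)
    V=p.max(2); b=(d>0)&(P[...,2]>57)&(P[...,2]<67)&(V<70)&(np.hypot(P[...,0]-617,P[...,1]+9)<80)
    c,l,st,ce=cv2.connectedComponentsWithStats(b.astype(np.uint8)); print([(st[i][4],ce[i].round(1).tolist(),onplane(m,T,[ce[i]],62)[0].round(1).tolist(),np.median(P[...,2][l==i]).round(1)) for i in range(1,c) if st[i][4]>8])
```

```text
[ 548.46781446 -265.20684376  209.45293058] [-4.09994112e-04 -3.66021929e-02  9.99329761e-01  3.75373833e-04] 43.62010423457802
9301 4.086217503435307 [ 459. -335.    1.] [ 616. -193.    9.]
((537.88525390625, -264.146728515625), (149.6785125732422, 132.3801727294922), 4.110055923461914)
851 22.109467333903297 [ 456. -338.   19.] [ 612. -190.   25.]
((533.760498046875, -264.3027038574219), (148.73361206054688, 139.56385803222656), 3.859351396560669)
scene lowest z held [186.9 188.1 189.7]
[(np.int32(38), [347.9, 195.5], [614.6, 22.1, 62.0], np.float64(60.4)), (np.int32(154), [337.0, 213.6], [624.1, -48.4, 62.0], np.float64(61.6))]
side lowest z held [188.8 189.8 191.4]
[(np.int32(20), [280.6, 201.0], [609.4, 22.6, 62.0], np.float64(62.2)), (np.int32(70), [297.0, 210.0], [619.2, -48.7, 62.0], np.float64(64.1))]
```

The tray floor is at 4.1, its rim at 22.1 and its centre at about (547, -264.3). The bracket's underside is about 22 mm below the tip, so contact should come at a tip height near 27. I'll lower, slowly at the end.

Request:
apply_moves --motion '[[[0.3,0,0,-0.5,0],[0.3,0,0,-0.9,0],[0.3,0,0,-0.9,0],[0.3,0,0,-0.9,0],[0.3,0,0,-0.9,0]]]'

```text
t: 7.03
tool_pos: [548.4, -264.2, 84.8]
tool_rot: [-0.0, -0.038, 0.999, 0.0]
contact_force: [0.3, -0.2, -3.5]
width: 43.6
grip_force: 25.0
```

Request:
apply_moves --motion '[[[0.3,0,0,-0.8,0],[0.3,0,0,-0.5,0],[0.3,0,0,-0.3,0],[0.3,0,0,-0.2,0],[0.3,0,0,0,0]]]'

```text
t: 7.45
tool_pos: [548.2, -264.8, 32.0]
tool_rot: [-0.001, -0.037, 0.999, 0.0]
contact_force: [-0.1, -0.0, -2.8]
width: 44.1
grip_force: 25.0
```

Request:
apply_moves --motion '[[[0.3,0,0,-0.05,0],[0.3,0,0,0,0]]]'

```text
t: 7.62
tool_pos: [549.0, -265.5, 32.6]
tool_rot: [0.001, -0.037, 0.999, -0.0]
contact_force: [0.4, -0.2, -2.4]
width: 43.9
grip_force: 25.0
```

Request:
apply_moves --motion '[[[0.3,0,0,-0.05,0],[0.3,0,0,-0.05,0],[0.3,0,0,0,0]]]'

```text
t: 7.87
tool_pos: [548.6, -265.4, 28.9]
tool_rot: [0.0, -0.037, 0.999, -0.0]
contact_force: [0.3, 1.1, -3.0]
width: 43.8
grip_force: 25.0
```

Request:
apply_moves --motion '[[[0.3,0,0,-0.03,0],[0.3,0,0,0,0]]]'

```text
t: 8.03
tool_pos: [548.5, -265.4, 27.8]
tool_rot: [0.0, -0.037, 0.999, -0.0]
contact_force: [-0.8, -0.6, -2.2]
width: 43.6
grip_force: 25.0
```

Request:
apply_moves --motion '[[[0.3,0,0,-0.03,0],[0.3,0,0,0,0]]]'

```text
t: 8.2
tool_pos: [548.6, -265.5, 27.3]
tool_rot: [0.0, -0.037, 0.999, -0.0]
contact_force: [-1.7, 1.0, 2.1]
width: 43.9
grip_force: 25.0
```

Request:
apply_moves --motion '[[[0.3,0,0,-0.02,0],[0.3,0,0,0,0]]]'

```text
t: 8.37
tool_pos: [548.7, -265.5, 27.2]
tool_rot: [0.0, -0.037, 0.999, -0.0]
contact_force: [-5.5, 2.9, 9.2]
width: 43.5
grip_force: 25.0
```

The bracket is down: the force turned from -3 to +9 N. Now I'll release it.

Request:
apply_moves --motion '[[[0.85,0,0,0,0],[0.85,0,0,0,0],[0.85,0,0,0,0],[0.85,0,0,0,0],[0.85,0,0,0,0]]]'

```text
t: 8.78
tool_pos: [548.5, -265.4, 26.3]
tool_rot: [-0.0, -0.037, 0.999, 0.0]
contact_force: [-0.0, -0.5, 0.1]
width: 72.4
grip_force: 0.0
```

Request:
apply_moves --motion '[[[0.85,0,0,0.3,0],[0.85,0,0,0.6,0],[0.85,0,0,0.9,0],[0.85,0,0,0.9,0],[0.85,0,0,0.9,0]]]'

```text
t: 9.2
tool_pos: [548.4, -265.3, 136.2]
tool_rot: [0.0, -0.037, 0.999, -0.0]
contact_force: [0.2, -0.6, -1.0]
width: 78.9
grip_force: 0.0
```

Request:
apply_moves --motion '[[[0,0,0,0.9,0],[0,0,0,0.9,0],[0,0,0,0.5,0],[0,0,0,0,0],[0,0,0,0,0]]]'

```text
t: 9.62
tool_pos: [548.6, -265.5, 203.7]
tool_rot: [0.0, -0.037, 0.999, -0.0]
contact_force: [0.3, 0.5, -0.4]
width: 50.5
grip_force: 0.0
```

Run:
```python
from h import *
s=get_state(); print(s["t"],s["tool_pos"],s["width"])
m,T,p,d=snap("wrist","w6"); P=cloud(m,T,d)
near=(d>0)&(np.hypot(P[...,0]-547,P[...,1]+265)<60)&(p.max(2).astype(int)-p.min(2)<50)
z=P[...,2]
for lo,hi in((6,13),(41,48)):
    k=near&(z>lo)&(z<hi); q=P[k]; print(len(q),np.median(q[:,2]),cv2.minAreaRect(q[:,:2].astype(np.float32)))
```

```text
9.6167 [ 548.64490166 -265.45187232  203.67737608] 50.46065558904622
2835 9.124099900833073 ((549.2546997070312, -265.4301452636719), (80.55927276611328, 42.454463958740234), 4.21297550201416)
662 43.82562780174601 ((548.9539794921875, -265.30865478515625), (55.34286880493164, 43.89300537109375), 4.077239036560059)
```

View pics/w6.png

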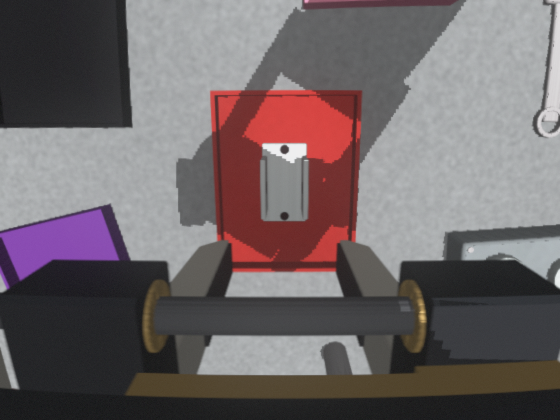

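The bracket lies flat in the red tray at (284,182). Its base top is at 9.1 and the flange tops are at 43.8, as they should be. Now to the panel with the fingers shut.

Request:
apply_moves --motion '[[[0,0.1,0.5,0,0],[0,0.2,1,0,0],[0,0.2,1,0,0],[0,0.2,1,0,0],[0,0.2,1,0,0]]]'

```text
t: 10.08
tool_pos: [575.1, -128.2, 201.7]
tool_rot: [-0.001, -0.037, 0.999, 0.0]
contact_force: [0.6, 0.2, 0.5]
width: 13.1
grip_force: 0.0
```

Request:
apply_moves --motion '[[[0,0.2,1,0,0],[0,0.2,1,0,0],[0,0.2,1,0,0],[0,0.2,0.8,0,0],[0,0.1,0.3,0,0]]]'

```text
t: 10.5
tool_pos: [602.2, -3.8, 201.8]
tool_rot: [-0.001, -0.038, 0.999, 0.0]
contact_force: [-0.8, -0.4, 0.6]
width: 0.5
grip_force: 0.0
```

Request:
apply_moves --motion '[[[0,0,0,0,0],[0,0,0,0,0]]]'

```text
t: 10.67
tool_pos: [602.2, -7.3, 202.4]
tool_rot: [-0.001, -0.038, 0.999, -0.0]
contact_force: [-0.8, -0.3, 0.3]
width: 0.3
grip_force: 0.0
```

Run:
```python
from h import *
s=get_state(); print(s["t"],s["tool_pos"],s["width"])
m,T,p,d=snap("wrist","w7"); P=cloud(m,T,d); z=P[...,2]
near=(d>0)&(np.hypot(P[...,0]-617,P[...,1]+9)<90)
k=near&(abs(z-40)<3); print(cv2.minAreaRect(P[k][:,:2].astype(np.float32)))
b=near&(z>57)&(z<66); c,l,st,ce=cv2.connectedComponentsWithStats(b.astype(np.uint8))
for i in range(1,c):
    if st[i][4]>30:
        q=P[l==i]; print(st[i][4],ce[i].round(1),cv2.minEnclosingCircle(q[:,:2].astype(np.float32)),np.median(q[:,2]))
```

```text
10.6667 [602.16701604  -7.30886077 202.37131713] 0.3090756338169612
((618.4909057617188, -6.823295593261719), (80.11030578613281, 149.0924072265625), 7.606904983520508)
1386 [241.3 214.5] ((623.453125, -42.85205841064453), 18.947914123535156) 61.955353997904695
388 [322.9 210.2] ((613.880126953125, 28.48947525024414), 9.962108612060547) 61.75858003456554
```

View pics/w7.png

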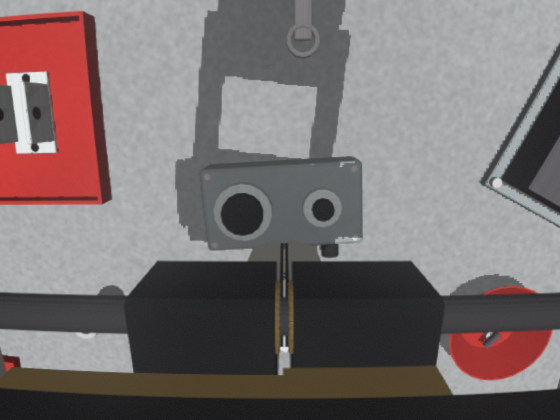

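The wrist view shows the small button at (323,210), which maps to (613.9, 28.5), radius 10. The large one at (241,214) maps to (623.5, -42.9), radius 19. Both tops measure 62 and they are 72 mm apart, as described. Pressing the small one first.

Request:
apply_moves --motion '[[[0,0.2,0.6,0,0],[0,0.19,0.59,-0.5,0],[0,0,0,-0.9,0],[0,0,0,-0.9,0],[0,0,0,-0.9,0]]]'

```text
t: 11.13
tool_pos: [614.0, 27.1, 106.2]
tool_rot: [0.0, -0.036, 0.999, -0.0]
contact_force: [-0.0, 0.8, -0.6]
width: 0.7
grip_force: 0.0
```

Request:
apply_moves --motion '[[[0,0,0,-0.7,0],[0,0,0,-0.4,0],[0,0,0,-0.2,0],[0,0,0,0,0],[0,0,0,0,0]]]'

```text
t: 11.55
tool_pos: [614.6, 27.8, 69.4]
tool_rot: [0.0, -0.037, 0.999, -0.0]
contact_force: [0.4, 0.4, 0.9]
width: 0.7
grip_force: 0.0
```

Request:
apply_moves --motion '[[[0,0,0,-0.15,0],[0,0,0,-0.1,0],[0,0,0,-0.1,0],[0,0,0,0,0]]]'

```text
t: 11.88
tool_pos: [614.6, 28.3, 58.0]
tool_rot: [0.001, -0.037, 0.999, -0.0]
contact_force: [3.1, -0.6, 3.4]
width: 0.8
grip_force: 1.9
```

Request:
apply_moves --motion '[[[0,0,0,-0.05,0],[0,0,0,0,0]]]'

```text
t: 12.05
tool_pos: [614.6, 28.3, 56.7]
tool_rot: [0.0, -0.037, 0.999, -0.0]
contact_force: [1.8, -1.2, 4.3]
width: 0.7
grip_force: 2.3
```

Request:
apply_moves --motion '[[[0,0,0,-0.03,0],[0,0,0,0,0]]]'

```text
t: 12.22
tool_pos: [614.6, 28.3, 56.3]
tool_rot: [0.001, -0.037, 0.999, -0.0]
contact_force: [2.0, -1.9, 7.5]
width: 0.6
grip_force: 3.7
```

Request:
apply_moves --motion '[[[0,0,0,-0.02,0],[0,0,0,0,0]]]'

```text
t: 12.38
tool_pos: [614.7, 28.3, 56.1]
tool_rot: [0.001, -0.037, 0.999, -0.0]
contact_force: [-1.4, -0.1, 13.6]
width: 0.6
grip_force: 6.3
```

The force is at 13.6 N, well above the spring, and z has stopped near 56, so the button is on its stop. One small nudge more, then release.

Request:
apply_moves --motion '[[[0,0,0,-0.015,0],[0,0,0,0,0],[0,0,0,0,0]]]'

```text
t: 12.63
tool_pos: [614.7, 28.3, 56.0]
tool_rot: [0.001, -0.037, 0.999, -0.0]
contact_force: [-3.4, -2.4, 17.2]
width: 0.5
grip_force: 8.4
```

Request:
apply_moves --motion '[[[0,0,0,0.2,0],[0,0,0,0.3,0],[0,0,0,0.5,0],[0,0,0,0,0],[0,0,0,0,0]]]'

```text
t: 13.05
tool_pos: [614.3, 28.4, 84.8]
tool_rot: [0.0, -0.037, 0.999, 0.0]
contact_force: [-0.1, 0.7, 0.1]
width: 0.6
grip_force: 0.0
```

Run:
```python
from h import *
s=get_state(); print(s["t"],s["tool_pos"])
for n in ("scene","side","wrist"):
    m,T,p,d=snap(n,n+"8"); P=cloud(m,T,d)
    for nm,c,r in(("small",(613.9,28.5),7),("large",(623.5,-42.9),14)):
        k=(d>0)&(np.hypot(P[...,0]-c[0],P[...,1]-c[1])<r)&(P[...,2]>48)&(P[...,2]<72); print(n,nm,k.sum(),np.median(P[...,2][k]))
```

```text
13.05 [614.34724896  28.3856964   84.76357704]
scene small 16 61.76504883845979
scene large 83 61.90607237065581
side small 12 64.21538326225152
side large 37 64.82857594901782
wrist small 214 62.037458306224735
wrist large 1597 62.01408694196661
```

The small button went fully down and is back up at 62. Now the large one: shift +9, -71 mm.

Request:
apply_moves --motion '[[[0,0.1,-0.6,0,0],[0,0.1,-0.9,0,0],[0,0.1,-0.88,0,0],[0,0,0,0,0],[0,0,0,0,0]]]'

```text
t: 13.62
tool_pos: [622.9, -44.1, 83.4]
tool_rot: [-0.001, -0.036, 0.999, 0.0]
contact_force: [0.1, 0.4, 0.1]
width: 0.2
grip_force: 0.0
```

Request:
apply_moves --motion '[[[0,0,0,-0.4,0],[0,0,0,-0.3,0],[0,0,0,-0.15,0],[0,0,0,0,0],[0,0,0,0,0]]]'

```text
t: 14.03
tool_pos: [622.9, -42.4, 58.5]
tool_rot: [-0.001, -0.037, 0.999, 0.0]
contact_force: [-2.6, 2.2, 3.1]
width: 0.5
grip_force: 1.7
```

Request:
apply_moves --motion '[[[0,0,0,-0.04,0],[0,0,0,-0.04,0],[0,0,0,0,0]]]'

```text
t: 14.28
tool_pos: [623.3, -42.8, 56.6]
tool_rot: [0.0, -0.037, 0.999, 0.0]
contact_force: [-1.2, 3.2, 5.3]
width: 0.4
grip_force: 2.3
```

Request:
apply_moves --motion '[[[0,0,0,-0.03,0],[0,0,0,0,0]]]'

```text
t: 14.45
tool_pos: [623.4, -42.9, 56.2]
tool_rot: [0.0, -0.037, 0.999, 0.0]
contact_force: [-2.5, 3.4, 6.7]
width: 0.8
grip_force: 3.7
```

Request:
apply_moves --motion '[[[0,0,0,-0.02,0],[0,0,0,0,0],[0,0,0,0,0]]]'

```text
t: 14.7
tool_pos: [623.5, -42.9, 56.1]
tool_rot: [0.0, -0.037, 0.999, 0.0]
contact_force: [-5.5, 3.6, 13.6]
width: 0.5
grip_force: 6.5
```

Request:
apply_moves --motion '[[[0,0,0,-0.015,0],[0,0,0,0,0],[0,0,0,0,0]]]'

```text
t: 14.95
tool_pos: [623.5, -42.9, 56.0]
tool_rot: [0.0, -0.037, 0.999, 0.0]
contact_force: [-8.5, 4.3, 16.9]
width: 0.4
grip_force: 8.4
```

Request:
apply_moves --motion '[[[0,0,0,0.2,0],[0,0,0,0.4,0],[0,0,0,0.8,0],[0,0,0,0.9,0],[0,0,0,0.9,0]]]'

```text
t: 15.37
tool_pos: [622.9, -43.3, 151.8]
tool_rot: [-0.0, -0.037, 0.999, -0.0]
contact_force: [0.1, -0.0, 0.1]
width: 0.4
grip_force: 0.0
```

Request:
apply_moves --motion '[[[0,0,0,0.6,0],[0,0,0,0.2,0],[0,0,0,0,0],[0,0,0,0,0],[0,0,0,0,0]]]'

```text
t: 15.78
tool_pos: [622.7, -43.1, 172.7]
tool_rot: [-0.001, -0.037, 0.999, 0.0]
contact_force: [0.6, -0.0, -0.6]
width: 0.7
grip_force: 0.0
```

Run:
```python
from h import *
s=get_state(); print(s["t"],s["tool_pos"])
for n in ("scene","wrist"):
    m,T,p,d=snap(n,n+"9"); P=cloud(m,T,d)
    for nm,c,r in(("small",(613.9,28.5),7),("large",(623.5,-42.9),14)):
        k=(d>0)&(np.hypot(P[...,0]-c[0],P[...,1]-c[1])<r)&(P[...,2]>48)&(P[...,2]<72); print(n,nm,k.sum(),np.median(P[...,2][k]))
    if n=="scene":
        z=P[...,2]; k=(d>0)&(np.hypot(P[...,0]-548,P[...,1]+265)<45)&(z>38)&(z<50); print("bracket tops",P[k].mean(0),k.sum())
        a=cv2.imread("pics/scene0.png").astype(int); df=(abs(a-p).max(2)>60)
        for nm,(x0,y0,x1,y1) in dict(wrench=(232,175,296,205),dish=(408,163,462,203),blanks=(365,218,428,262),socket=(345,270,368,308)).items(): print(nm,df[y0:y1,x0:x1].mean().round(3))
```

```text
15.7833 [622.66185254 -43.10202606 172.73954302]
scene small 19 62.08287367238506
scene large 82 61.72141987655857
bracket tops [ 548.94489679 -268.26772608   42.47908144] 189
wrench 0.58
dish 0.0
blanks 0.012
socket 0.0
wrist small 244 62.160761004762804
wrist large 977 62.13795825406163
```

```bash
python3 -c "
from cell import *
print(finish_job())"
```

```text
the job is handed in; nothing more can be done
None
```

The bracket lies flat, flanges up, in the red tray; the small button, then the large one, was pressed fully and came back up, and I handed the job in at about 16 s with no result shown yet (the arm or its shadow covered the wrench in my last picture, but I never reached near it).

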